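Shut the sunken release valve of the hydraulic power pack

ROBOT

A 7-joint arm with a two-finger parallel gripper is mounted at the origin on the work surface. World frame = base frame: x ahead of the robot, y to its left, z up, the work surface at z = 0. Lengths are in mm, angles in rad, forces in N, time in s.
With the tool pointing down it reaches from about 350 to 900 mm from the base axis. Payload 8.1 kg.
Tool frame: the origin (TCP) lies at the very end of the fingers, on their centre line; the grasp point (between the pads) lies 19 mm behind it; z points along the fingers, y is the line along which they close (so a half turn about z gives the same grasp; the last joint's range is limited). The gripper opens to 92 mm and grips with 3 to 60 N. Pads are 19 mm wide; open, the fingers measure 130 mm over their backs; the gripper's body (75 mm by 190 mm) begins 47 mm behind the grasp point.
Start: joints at [-1.367, 0.434, 0.025, 1.573, -0.012, 1.134, -0.075], TCP at [188.783, 595.821, 226.742] pointing down, gripper open.
Joint ranges: [-2.62, 2.62], [-0.44, 2.09], [-1.27, 1.32], [0.08, 2.57], [-1.32, 4.46], [0.12, 2], [-2.74, 2.74]. Speed limits (rad/s): [2.22, 2.22, 3.01, 3.01, 3.14, 3.14, 3.14].

INTERFACE

Orientations are given as a rotation vector (axis times angle).
In Python, from station import manip gives the robot as it stands.
- The arm moves only by the tool jog_arm, never from a script. Its argument "commands" is a list of rows, each a list of 7 numbers: the turn, a rotation vector about the tool's x, y, z each as a share of 0.5 rad, from -1 to 1, then the shift along the tool's x, y, z each as a share of 0.6 m, from -1 to 1, then the opening, from 0 (shut) to 1 (fully open). A call has 1 to 5 rows; each row shifts and turns the commanded pose from where the row before left it, along the tool's axes as they then stand; what a row does not reach is not made up. A row lasts 1/10 s, in which the tool goes at most 50 mm and 8.59 degrees, less where a joint would pass 70% of its speed; a pose out of reach is approached as far as the arm can. A call with a number of a shift or a turn outside -1 to 1 is refused whole. A call with a gripper value outside its range is refused whole. The fingers move at their own pace and stop on an object; "squeeze" is the grip in N (left out, the last holds). Time passes only in rows, so rows that do not move let the fingers close. It gives the time, the measured TCP pose, the force, the opening and the grip force at its end, in the units of the state.
- manip.read_state(): the state, without advancing time (a new reading comes with each control period).
- manip.get_image(name): name is "side" or "top"; returns (picture, depth): 384x512x3 uint8, red, green, blue; 384x512 float32, mm along the optical axis (not along the pixel's ray), 0 where there is no reading.
- manip.camera_model(name): a dict with "vertical_fov" (degrees; the focal length in pixels is half the picture's height over the tangent of half this angle, whatever the lens; pixels are square), "cx", "cy" (the principal point, pixels), "T" (4x4, takes a point from camera to world coordinates). Camera axes: x right, y down, z forward; pixel columns grow to the right and rows downward; lengths in mm; the calibration is good to about 2 mm. A picture is of the moment at which its call begins. camera_model takes no time and is no camera call.
- manip.sign_off(): hands the job in; it is judged then, once.
Trained networks look in the newest picture that a camera, given by its name, has taken for a name from the list of things; names that differ only in an ending like _2 or _b are one class to them, and where a whole thing is asked for, a point or a joint stands for the part that bears it (a point fixed in the world has none). Each returns a list of dicts, best first, with "conf" (0 to 1); they miss things now and then, are a little off and sometimes report something else, mostly with a low value. They report only what shows in the picture. A call takes as long as a camera call.
- manip.boxes_of(query, camera): "point" ([x, y, z] in mm, in the coordinates of the camera as it stood for that picture, good to about 4 mm: the middle of the surface that is visible of it).
- manip.regions_of(query, camera): "mask" (384x512 bool, what is visible of it).
The state is a dict: "time_s": time; "joints": joint angles; "joint_velocities": joint speeds; "joint_torque": joint torques, N m; "eef_pos": TCP position; "eef_rot": TCP orientation; "force": force on the tool from outside, world axes, zero at the start; "ft_torque": the same for the moment, N m; "grip_width": finger opening in mm; "grasp_force": force on a finger pad.
Only numpy, scipy, OpenCV 4.12 (cv2) and the standard library are available. Lean on these libraries where they do the work, as an engineer would, in place of code of your own. Each camera call takes 0.05 s, during which the arm holds its last target. There are 200 camera calls.

TASK

Get the compression tester's power pack ready to pump: swing the round dust cover off the sunken release valve, turn the small knob in the well clockwise until the valve is finger-tight on its seat, snug but never forced, and swing the cover fully shut over the well again. Go in and out of the well without pushing hard on it, and leave everything else where it is.

Things in the scene. Friction and masses are not known exactly. Their poses are not given: they have to be found in the camera images.
- power_pack: hydraulic power pack, a low cabinet with cream sides and a blue deck, 280 (x) x 440 (y) x 130 mm high, fixed; origin under its centre, z up, front towards its own -x. On the deck: the valve block at the left (+y), a sloped gauge 75 mm high at the right rear, a raised pace knob 25 mm high at the right front (not this job), an oil filler cap 26 mm high at the left rear
- valve_block: metal block 150 (x) x 100 (y) mm let into the deck, 3 mm proud of it, with a round well 76 mm across and 36 mm deep; axes as the power pack; origin at the centre of the well's floor, on the knob's axis, 97 mm above the bench. More than 25 N of push on its rim, wall or floor is too hard
- well_mouth (a point): centre of the well's mouth, level with the block's top, 36 mm above the well's floor
- release_knob: release valve knob: round, fluted black plastic, 20 mm in diameter, upright on the well's axis, from 3 to 29 mm above the well's floor, with 28 mm of clear space all round it to the well's wall; origin on the axis at the well's floor, z up. Clockwise seen from above closes it. It turns with a steady drag of 0.05 N m, neither rises nor sinks, and stays where it is left
- knob_top (a point): centre of the knob's top face, 7 mm below the well's mouth. The knob meets its soft seat 0.5 to 2.5 rad clockwise of its start, different each time and shown by no mark or angle; from there the torque rises by 0.6 N m per rad over the drag. Finger-tight is 0.15 to 0.25 N m in all; below 0.12 it leaks, above 0.40 the seat is spoilt. Let go, it may spring back up to 0.5 rad but stays seated
- dust_cover (a joint): swing of the dust cover, rad: 0 is fully shut over the well, 1.9 fully aside (well clear from 1.6); grows anticlockwise seen from above; light friction (0.08 N m), stays where it is left
- cover_tab (a point): centre of the top of the cover's tab, an upright round post 12 mm in diameter, 16 mm high above the cover plate, 92 mm from the pivot; moves with the cover. The cover is a steel disc 88 mm across, 3 mm thick, lying on the block (upper face 40 mm above the well's floor), its centre between pivot and tab, 56 mm from the pivot
- cover_pivot (a point): the cover's vertical pivot axis at the level of the cover's upper face, 56 mm behind the well's axis (+x of the power pack)
- wrench: loose spanner, 150 mm, lying on the deck; leave alone
- pen_cup: loose metal sample cup, 55 mm across, 35 mm high, on the deck; leave alone
- asphalt_core: loose black asphalt core, 102 mm across, 64 mm high, on the bench; leave alone
- mortar_cube: loose grey mortar cube, 70 mm, on the bench; leave alone
- oil_bottle: loose white bottle, 68 mm across, 170 mm high, on the bench; leave alone
- slot_weight: loose brass weight, 80 mm across, 50 mm high, on the bench; leave alone
- test_sieve: loose brass sieve, 200 mm across, 45 mm high, on the bench; leave alone

How it is judged:
By the outcome, as a careful person would: the job done as asked, in the order asked, and still so for the second after the job is handed in, with the robot touching nothing.
It also fails if it takes over 72 s, if anything falls off the work surface, if the arm or the gripper's body presses on something with over 40 N, if the wrist force passes 120 N, or if a joint passes its speed limit or range.

## Working session

There is one attempt and no reset: what is moved stays moved. The work goes in short steps, Python scripts to look and compute and a tool call to move; the robot and the scene stay as the last step left them, time stands still between calls to the robot, and variables do not carry over. Pictures are saved under pics/ and viewed, at most 10 in all, crops included, and the job is handed in when it is done.

Besides the shell and the picture viewer there is one more tool, called after "Call:" by a JSON object that holds its "api" and its "payload", one argument or row to a line. jog_arm: Moves the arm, as the interface text tells. Its arguments: {"type":"object","properties":{"commands":{"type":"array"},"squeeze":{"type":"number"}},"required":["commands"]}

```bash
ls; mkdir -p pics
cat > h.py <<'E'
import numpy as np, cv2
from station import manip
from scipy.spatial.transform import Rotation as R
def w(cam,p):
    T=np.array(manip.camera_model(cam)["T"]); return (T@np.append(p,1))[:3]
def px(cam,u,v,d):
    m=manip.camera_model(cam); f=192/np.tan(np.radians(m["vertical_fov"])/2)
    return w(cam,[(u-m["cx"])*d/f,(v-m["cy"])*d/f,d])
def proj(cam,P):
    m=manip.camera_model(cam); f=192/np.tan(np.radians(m["vertical_fov"])/2)
    c=(np.linalg.inv(np.array(m["T"]))@np.append(P,1))[:3]
    return c[:2]/c[2]*f+[m["cx"],m["cy"]]
E
python3 - <<'E'
from h import *
np.set_printoptions(precision=1,suppress=True)
for c in("top","side"):
    im,d=manip.get_image(c); cv2.imwrite(f"pics/{c}0.png",im[:,:,::-1])
    m=manip.camera_model(c); print(c,np.array(m["T"]))
    for n in("power_pack","valve_block","dust_cover","cover_tab","wrench","pen_cup","oil_bottle"):
        for b in manip.boxes_of(n,c)[:2]: print(n,b["conf"],w(c,b["point"]))
s=manip.read_state();print(s)
E
```

```text
pics
top [[  -0.    -1.     0.1  371. ]
 [  -1.     0.     0.   -54.6]
 [  -0.    -0.1   -1.  1484.7]
 [   0.     0.     0.     1. ]]
power_pack 0.75 [ 527.7 -118.9  131.1]
valve_block 0.76 [552.7 -27.6 129.6]
dust_cover 0.88 [506.7 -21.9 139.4]
cover_tab 0.57 [507.9 -20.7 135.7]
wrench 0.52 [ 475.9 -237.5  136.2]
wrench 0.45 [355.7 356.5  68.1]
pen_cup 0.65 [ 418.  -195.9  165. ]
oil_bottle 0.68 [626.1 387.8 116.1]
side [[  -0.7   -0.5    0.5 -232.3]
 [  -0.7    0.5   -0.4  642.2]
 [  -0.    -0.6   -0.8 1285. ]
 [   0.     0.     0.     1. ]]
power_pack 0.86 [622.1 -34.4 109.6]
oil_bottle 0.61 [625.2 412.1 127.6]
{'time_s': 0.8, 'joints': array([-1.4,  0.4,  0. ,  1.6, -0. ,  1.1, -0.1]), 'joint_velocities': array([-0., -0., -0.,  0., -0., -0., -0.]), 'joint_torque': array([ -0. , -66.8,   1. , -31.5,  -0.1,   0. ,   0. ]), 'eef_pos': array([188.8, 595.8, 226.8]), 'eef_rot': array([0.5, 3.1, 0. ]), 'force': array([-0.4, -0.6, -0.5]), 'ft_torque': array([-0.,  0.,  0.]), 'grasp_force': 0.0, 'grip_width': 91.87238176319681}
```

View pics/top0.png

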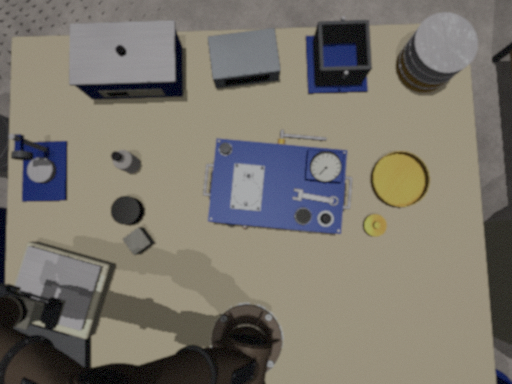

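View pics/side0.png

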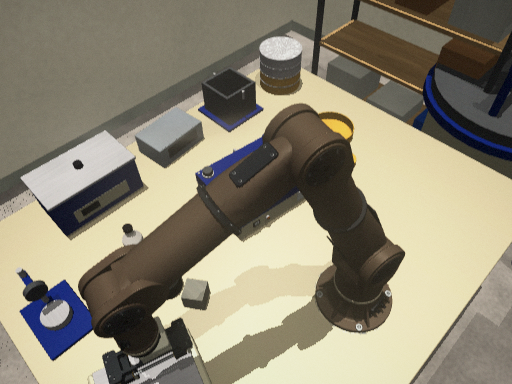

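The top view shows the pack at px (210–348, 140–233) with the valve block at about (248, 187); the side view is blocked by the arm. I'll fit the deck and zoom in.

Run:
```python
from h import *
np.set_printoptions(precision=1,suppress=True)
im,d=manip.get_image("top")
print("px size mm", d[190,250]/(192/np.tan(np.radians(manip.camera_model('top')["vertical_fov"])/2)))
P=np.array([[px("top",u,v,d[v,u]) for u in range(190,370)] for v in range(125,250)])
z=P[...,2]; m=(z>115)&(z<150)
n,l,s,c=cv2.connectedComponentsWithStats(m.astype(np.uint8)); k=1+np.argmax(s[1:,4])
q=P[l==k][:,:2].astype(np.float32); print(cv2.minAreaRect(q))
for n in("valve_block","dust_cover","cover_tab"):
    for r in manip.regions_of(n,"top")[:2]:
        v,u=np.nonzero(r["mask"]); p=np.array([px("top",a,b,d[b,a]) for a,b in zip(u,v)])
        print(n,r["conf"],len(u),np.median(p,0),p.min(0),p.max(0),(u.min(),u.max(),v.min(),v.max()))
c=im[135:240,205:300]; cv2.imwrite("pics/c1.png",cv2.resize(c,None,fx=5.7,fy=5.7,interpolation=cv2.INTER_CUBIC)[:,:,::-1])
```

```text
px size mm 3.3055257251532124Traceback (most recent call last):
  File "<stdin>", line 5, in <module>
  File "h.py", line 7, in px
    m=manip.camera_model(cam); f=192/np.tan(np.radians(m["vertical_fov"])/2)
ValueError: time passes only in moves, steps and waits
```

```bash
cat > h.py <<'E'
import numpy as np, cv2, functools
from station import manip
from scipy.spatial.transform import Rotation as R
@functools.lru_cache
def cm(cam):
    m=manip.camera_model(cam); return np.array(m["T"]),192/np.tan(np.radians(m["vertical_fov"])/2),m["cx"],m["cy"]
def w(cam,p): return (cm(cam)[0]@np.append(p,1))[:3]
def px(cam,u,v,d):
    T,f,cx,cy=cm(cam); u,v,d=map(np.asarray,(u,v,d))
    return np.stack([(u-cx)*d/f,(v-cy)*d/f,d],-1)@T[:3,:3].T+T[:3,3]
def proj(cam,P):
    T,f,cx,cy=cm(cam); c=(np.linalg.inv(T)@np.append(P,1))[:3]
    return c[:2]/c[2]*f+[cx,cy]
E
cat > m.py <<'E'
from h import *
np.set_printoptions(precision=1,suppress=True)
im,d=manip.get_image("top")
V,U=np.mgrid[:384,:512]; P=px("top",U,V,d)
z=P[...,2]; m=(z>115)&(z<150); m[:,:190]=0;m[:,370:]=0;m[:125]=0;m[250:]=0
n,l,s,c=cv2.connectedComponentsWithStats(m.astype(np.uint8)); k=1+np.argmax(s[1:,4])
q=P[l==k][:,:2].astype(np.float32); print(cv2.minAreaRect(q), np.median(P[l==k][:,2]))
for n in("valve_block","dust_cover","cover_tab"):
    for r in manip.regions_of(n,"top")[:2]:
        p=P[r["mask"]]; v,u=np.nonzero(r["mask"])
        print(n,r["conf"],len(u),np.median(p,0),p.min(0),p.max(0),(u.min(),u.max(),v.min(),v.max()))
c=im[135:240,205:300]; cv2.imwrite("pics/c1.png",cv2.resize(c,None,fx=5.7,fy=5.7,interpolation=cv2.INTER_CUBIC)[:,:,::-1])
E
python3 m.py
```

```text
((526.101806640625, -120.28228759765625), (454.8198547363281, 281.2385559082031), 82.90814971923828) 129.9130400046946
valve_block 0.8 781 [547.  -21.5 132.4] [444.7 -78.4 122.5] [600.6  34.6 140.7] (np.int64(231), np.int64(264), np.int64(164), np.int64(210))
valve_block 0.18 618 [507.5 -19.7 136.1] [371.  -59.5 126.2] [ 572.4   23.9 1484.7] (np.int64(234), np.int64(259), np.int64(172), np.int64(206))
dust_cover 0.65 643 [505.1 -20.5 135.9] [371.  -62.7 126.2] [ 568.5   27.3 1484.7] (np.int64(233), np.int64(260), np.int64(173), np.int64(206))
cover_tab 0.68 639 [507.2 -22.3 135.9] [371.  -65.7 126.2] [ 568.5   23.6 1484.7] (np.int64(234), np.int64(261), np.int64(173), np.int64(205))
```

View pics/c1.png

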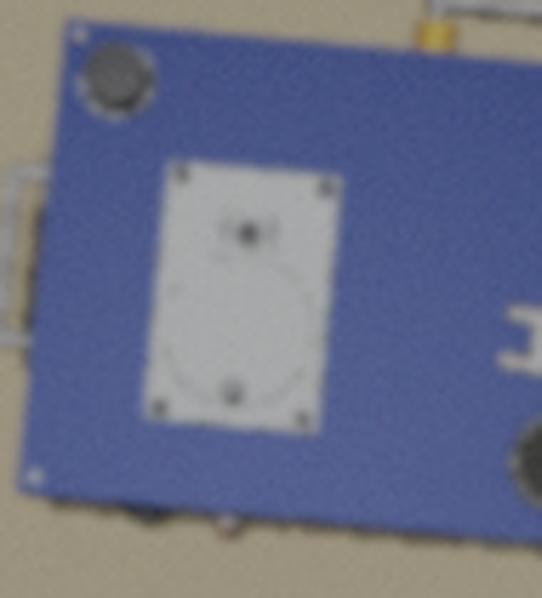

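Run:
```python
from h import *
np.set_printoptions(precision=2,suppress=True)
T,f,cx,cy=cm("top")
def at(x,y,z):
    u=205+(x+.5)/5.7-.5; v=135+(y+.5)/5.7-.5
    r=T[:3,:3]@np.array([(u-cx)/f,(v-cy)/f,1]); return (T[:3,3]+r*(z-T[2,3])/r[2])[:2]
C=np.array([at(*c,133) for c in((168,160),(343,177),(145,420),(320,433))]); print(C,C.mean(0))
S=np.array([at(*c,134) for c in((181,174),(327,188),(158,407),(302,419))]); print(S.mean(0))
for q in(C,S):
    print([np.degrees(np.arctan2(a[1],a[0])) for a in(q[0]-q[2],q[1]-q[3])],[np.degrees(np.arctan2(-a[0],a[1])) for a in(q[0]-q[1],q[2]-q[3])])
p=at(248,233,141);t=at(232,392,150);print("pivot",p,"tab",t,np.linalg.norm(p-t),np.degrees(np.arctan2(*(p-t)[::-1])))
s=manip.read_state();Rm=R.from_rotvec(s["eef_rot"]).as_matrix();print(Rm,s["time_s"])
```

```text
[[604.74  20.7 ]
 [591.54 -80.98]
 [453.37  37.76]
 [442.82 -62.97]] [523.11 -21.37]
[523.25 -20.25]
[np.float64(-6.432615547710063), np.float64(-6.9038432273496015)] [np.float64(-7.39622735086666), np.float64(-5.9809339690595555)]
[np.float64(-7.041252435197991), np.float64(-7.902656118617438)] [np.float64(-7.318788536418653), np.float64(-6.501650038734928)]
pivot [559.24 -24.92] tab [466.82 -13.42] 93.13729032770915 -7.091018408580564
[[-0.95  0.3   0.  ]
 [ 0.3   0.95 -0.  ]
 [-0.   -0.   -1.  ]] 1.05
```

Call:
{"api": "jog_arm", "payload": {
  "commands": [
    [0, 0, 0, -0.05, -0.055, 0, 0.5],
    [0, 0, 0, -0.05, -0.055, 0, 0.5],
    [0, 0, 0, -0.05, -0.055, 0, 0.5],
    [0, 0, 0, -0.05, -0.055, 0, 0.5],
    [0, 0, 0, -0.05, -0.055, 0, 0.5]
  ]
}}

```text
time_s: 1.55
eef_pos: [282.5, 391.6, 226.9]
eef_rot: [0.48, 3.104, 0.001]
force: [1.1, 0.4, -0.8]
grip_width: 56.1
grasp_force: 0.0
```

Call:
{"api": "jog_arm", "payload": {
  "commands": [
    [0, 0, 0, -0.05, -0.055, 0, 0.5],
    [0, 0, 0, -0.05, -0.055, 0, 0.5],
    [0, 0, 0, -0.05, -0.055, 0, 0.5],
    [0, 0, 0, -0.05, -0.055, 0, 0.5],
    [0, 0, 0, -0.05, -0.055, 0, 0.5]
  ]
}}

```text
time_s: 2.05
eef_pos: [375.7, 189.0, 227.1]
eef_rot: [0.48, 3.104, 0.002]
force: [0.4, 0.8, 0.2]
grip_width: 45.8
grasp_force: 0.0
```

Call:
{"api": "jog_arm", "payload": {
  "commands": [
    [0, 0, 0, -0.05, -0.055, 0, 0.5],
    [0, 0, 0, -0.05, -0.055, 0, 0.5],
    [0, 0, 0, -0.05, -0.055, 0, 0.5],
    [0, 0, 0, -0.05, -0.055, 0, 0.5],
    [0, 0, -0.24, 0, 0, 0, 0.5]
  ]
}}

```text
time_s: 2.55
eef_pos: [451.5, 22.8, 227.3]
eef_rot: [0.304, 3.124, -0.002]
force: [-0.9, 0.6, -0.4]
grip_width: 45.3
grasp_force: 0.0
```

```bash
cat > g.py <<'E'
# usage: g.py x y yawdeg(tool y cw from world y) -> moves needed
import sys
from h import *
np.set_printoptions(precision=3,suppress=True)
s=manip.read_state();M=R.from_rotvec(s["eef_rot"]).as_matrix()
ang=np.degrees(np.arctan2(M[0,1],M[1,1]))
print("t",s["time_s"],"pos",s["eef_pos"],"cw",ang,"tilt",M[:,2],"j",s["joints"],"F",s["force"],"T",s["ft_torque"],s["grip_width"],s["grasp_force"])
if len(sys.argv)>3:
    t=np.array(list(map(float,sys.argv[1:4]))); d=M.T@(t-s["eef_pos"]); print("tool mm",d,"share",d/600)
E
python3 g.py 467 -13.4 180
```

```text
t 2.55 pos [451.541  22.772 227.288] cw 11.124039040614827 tilt [ 0.002 -0.002 -1.   ] j [-0.523  0.144  0.404  1.999 -0.064  1.009  1.288] F [-0.892  0.591 -0.447] T [ 0.06  -0.031  0.027] 45.3386900058119 0.0
tool mm [-22.027 -32.448  47.387] share [-0.037 -0.054  0.079]
```

Call:
{"api": "jog_arm", "payload": {
  "commands": [
    [0, 0, 0, -0.037, -0.054, 0, 0.5],
    [0, 0, -0.14, 0, 0, 0.07, 0.5],
    [0, 0, 0, 0, 0, 0, 0.5]
  ]
}}

```text
time_s: 2.85
eef_pos: [463.0, -8.4, 181.8]
eef_rot: [-0.184, -3.131, 0.002]
force: [-0.7, 0.5, 0.4]
grip_width: 46.1
grasp_force: 0.0
```

```bash
python3 - <<'E'
from h import *
a=manip.get_image("top")[0][135:240,190:300]; b=manip.get_image("side")[0][120:270,160:360]
r=lambda x:cv2.resize(x,(400,380),interpolation=cv2.INTER_CUBIC)
cv2.imwrite("pics/c2.png",np.hstack([r(a),r(b)])[:,:,::-1])
print(proj("side",[467,-13.4,150]),proj("side",[559,-25,141]),proj("side",[467,-13.4,185]))
E
python3 g.py 467 -13.4 141
```

```text
[255.21300766 187.20934821] [239.93187155 173.67633244] [254.99928429 180.72266961]
t 2.95 pos [464.738  -7.242 184.824] cw 6.79867899537133 tilt [-0.002 -0.    -1.   ] j [-0.442  0.223  0.412  2.029 -0.112  0.913  1.482] F [-0.106 -0.705  0.879] T [ 0.014  0.017 -0.006] 45.96100002101205 0.0
tool mm [-3.063 -5.828 43.82 ] share [-0.005 -0.01   0.073]
```

View pics/c2.png

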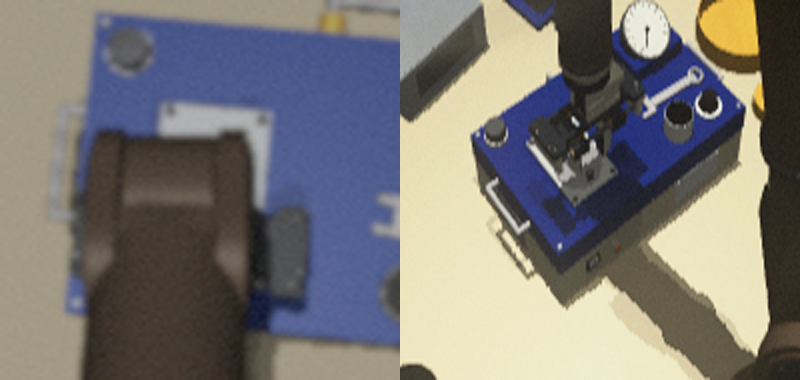

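The side crop shows the tab at about full-image px (255, 187), which matches the predicted projection. The fingers straddle it, so I'm descending.

Call:
{"api": "jog_arm", "payload": {
  "commands": [
    [0, 0, 0, -0.005, -0.01, 0, 0.4],
    [0, 0, 0, 0, 0, 0.04, 0.4],
    [0, 0, 0, 0, 0, 0.032, 0.4],
    [0, 0, 0, 0, 0, 0, 0.4]
  ]
}}

```text
time_s: 3.35
eef_pos: [467.1, -13.5, 141.1]
eef_rot: [-0.183, -3.135, 0.0]
force: [0.3, 0.4, -0.3]
grip_width: 36.7
grasp_force: 0.0
```

Call:
{"api": "jog_arm", "payload": {
  "commands": [
    [0, 0, 0, 0, 0, 0, 0],
    [0, 0, 0, 0, 0, 0, 0],
    [0, 0, 0, 0, 0, 0, 0],
    [0, 0, 0, 0, 0, 0, 0],
    [0, 0, 0, 0, 0, 0, 0]
  ],
  "squeeze": 12
}}

```text
time_s: 3.85
eef_pos: [468.2, -13.6, 142.2]
eef_rot: [0.183, 3.135, 0.001]
force: [-0.8, -0.0, 5.7]
grip_width: 11.4
grasp_force: 12.0
```

```bash
python3 g.py 467 -13.4 141
```

```text
t 3.85 pos [468.25  -13.632 142.232] cw 6.691490362738215 tilt [ 0.001  0.    -1.   ] j [-0.408  0.288  0.402  2.075 -0.155  0.805  1.54 ] F [-0.782 -0.027  5.721] T [ 0.089  0.17  -0.018] 11.383728589338988 12.001088708639145
tool mm [1.27  0.084 1.23 ] share [0.002 0.    0.002]
```

Call:
{"api": "jog_arm", "payload": {
  "commands": [
    [0, 0, -0.24, -0.0011, -0.0184, 0, 0],
    [0, 0, -0.24, -0.0011, -0.0184, 0, 0],
    [0, 0, -0.24, -0.0011, -0.0184, 0, 0],
    [0, 0, -0.24, -0.0011, -0.0184, 0, 0],
    [0, 0, -0.24, -0.0011, -0.0184, 0, 0]
  ]
}}

```text
time_s: 4.35
eef_pos: [477.9, -67.7, 142.2]
eef_rot: [-0.759, 3.048, 0.0]
force: [-0.1, 0.9, 7.8]
grip_width: 10.9
grasp_force: 12.0
```

```bash
cat > a.py <<'E'
from h import *
import subprocess; print(subprocess.run(["python3","g.py"],capture_output=True,text=True).stdout)
s=manip.read_state(); d=s["eef_pos"][:2]-[559.2,-25]; print("r",np.hypot(*d),"cover",np.arctan2(-d[1],-d[0])+0.124)
E
python3 a.py
```

```text
t 4.35 pos [477.883 -67.656 142.209] cw -27.961407313961296 tilt [ 0.001  0.    -1.   ] j [-0.196  0.304  0.283  2.036 -0.116  0.816  2.213] F [-0.115  0.905  7.817] T [0.313 0.187 0.034] 10.899977313805735 12.000521421432495

this script no longer has the robotException ignored in: <_io.TextIOWrapper mode='rw' encoding='UTF-8'>
Traceback (most recent call last):
BrokenPipeError: [Errno 32] Broken pipe
```

Call:
{"api": "jog_arm", "payload": {
  "commands": [
    [0, 0, 0, -0.001, -0.0179, -0.002, 0],
    [0, 0, 0, -0.0031, -0.0177, 0, 0],
    [0, 0, 0, -0.0052, -0.0172, 0, 0],
    [0, 0, 0, -0.0071, -0.0165, 0, 0],
    [0, 0, 0, -0.009, -0.0155, 0, 0]
  ]
}}

```text
time_s: 4.85
eef_pos: [515.3, -105.8, 142.6]
eef_rot: [0.75, -3.05, -0.0]
force: [-0.8, 1.8, -0.1]
grip_width: 11.2
grasp_force: 12.0
```

Call:
{"api": "jog_arm", "payload": {
  "commands": [
    [0, 0, 0, -0.0108, -0.0144, 0, 0],
    [0, 0, 0, -0.0124, -0.013, 0, 0],
    [0, 0, 0, -0.0138, -0.0115, 0, 0],
    [0, 0, 0, -0.015, -0.0098, 0, 0],
    [0, 0, 0, -0.0161, -0.008, 0, 0]
  ]
}}

```text
time_s: 5.35
eef_pos: [567.6, -116.4, 142.7]
eef_rot: [0.751, -3.05, -0.0]
force: [-3.1, 0.8, 0.3]
grip_width: 11.1
grasp_force: 12.0
```

Call:
{"api": "jog_arm", "payload": {
  "commands": [
    [0, 0, 0, 0, 0, 0, 0]
  ]
}}

```text
time_s: 5.45
eef_pos: [568.9, -116.3, 142.8]
eef_rot: [-0.752, 3.048, -0.002]
force: [0.1, 1.8, -0.1]
grip_width: 11.3
grasp_force: 12.0
```

```bash
sed -i 2d a.py; python3 g.py; python3 a.py
```

```text
t 5.45 pos [ 568.855 -116.334  142.758] cw -27.72416486544226 tilt [ 0.002 -0.001 -1.   ] j [-0.1    0.45   0.291  1.805 -0.159  0.907  2.317] F [ 0.059  1.838 -0.065] T [ 0.199 -0.072  0.015] 11.274062972568796 12.000456601381302
r 91.84331768069455 cover 1.800114263280403
```

Call:
{"api": "jog_arm", "payload": {
  "commands": [
    [0, 0, 0, 0, 0, 0, 0.33],
    [0, 0, 0, 0, 0, 0, 0.33],
    [0, 0, 0, 0, 0, -0.02, 0.33],
    [0, 0, 0, 0, 0, -0.04, 0.33],
    [0, 0, 0, 0, 0, -0.04, 0.33]
  ]
}}

```text
time_s: 5.95
eef_pos: [566.3, -116.6, 204.2]
eef_rot: [0.751, -3.05, 0.0]
force: [0.3, -0.6, 0.3]
grip_width: 30.4
grasp_force: 0.0
```

Call:
{"api": "jog_arm", "payload": {
  "commands": [
    [0, 0, 0, 0.0067, 0.065, 0, 0.33],
    [0, 0, 0, 0.0067, 0.065, 0, 0.33],
    [0, 0, 0, 0.0067, 0.065, 0, 0.33],
    [0, 0, 0, 0, 0, 0, 0.33]
  ]
}}

```text
time_s: 6.35
eef_pos: [499.3, -13.8, 203.6]
eef_rot: [-0.76, 3.048, 0.004]
force: [1.3, 0.4, 0.7]
grip_width: 30.2
grasp_force: 0.0
```

```bash
python3 - <<'E'
from h import *
b,d=manip.get_image("side"); b=b[150:220,200:310]
cv2.imwrite("pics/c3.png",cv2.resize(b,None,fx=7,fy=7,interpolation=cv2.INTER_CUBIC)[:,:,::-1])
for n in("release_knob","cover_tab"):
    for x in manip.boxes_of(n,"side")[:2]: print(n,x["conf"],w("side",x["point"]))
print("knobtop",(proj("side",[503.6,-18,126])-[200,150])*7,"mouth",(proj("side",[503.6,-18,133])-[200,150])*7, "tab",(proj("side",[568.9,-116.3,150])-[200,150])*7)
E
python3 g.py 503.6 -18 105
```

```text
release_knob 0.37 [501.93466438 -11.12431723 119.29329946]
cover_tab 0.41 [540.50745235 -89.19205645 139.86750956]
knobtop [344.27172533 247.74507121] mouth [343.83503114 238.97030128] tab [389.70600835  54.71819455]
t 6.5 pos [502.156 -18.905 203.703] cw -27.68282818229732 tilt [ 0.002 -0.    -1.   ] j [-0.295  0.257  0.28   1.916 -0.085  0.978  2.077] F [ 0.422 -0.799  1.183] T [0.045 0.033 0.016] 30.339518402549743 0.0
tool mm [-1.554  0.217 98.706] share [-0.003  0.     0.165]
```

View pics/c3.png

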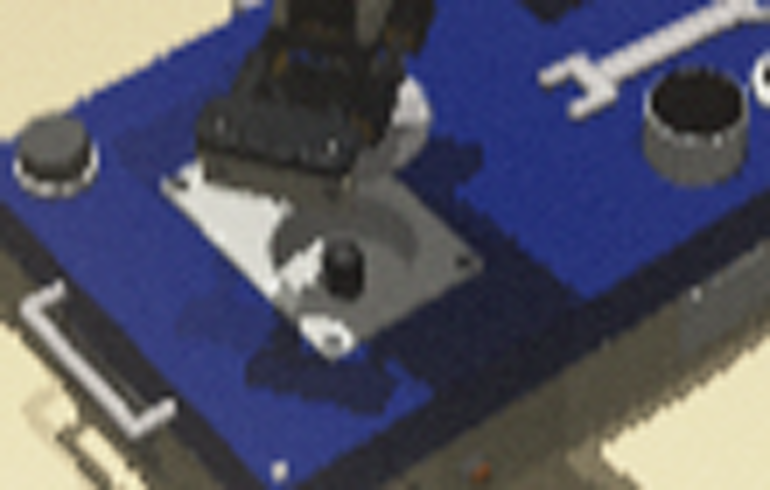

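The side crop shows the well open, with the knob top at crop px (343, 245) against a prediction of (344, 248). I'm descending to just above the mouth.

Call:
{"api": "jog_arm", "payload": {
  "commands": [
    [0, 0, 0, -0.0025, 0, 0.049, 0.305],
    [0, 0, 0, 0, 0, 0.049, 0.305],
    [0, 0, 0, 0, 0, 0, 0.305],
    [0, 0, 0, 0, 0, 0, 0.305]
  ]
}}

```text
time_s: 6.9
eef_pos: [503.3, -18.9, 144.3]
eef_rot: [0.749, -3.05, 0.001]
force: [-0.4, -0.9, -0.3]
grip_width: 28.2
grasp_force: 0.0
```

```bash
python3 g.py 503.6 -18 104
```

```text
t 6.9 pos [503.32  -18.934 144.35 ] cw -27.576333214271205 tilt [-0.001 -0.001 -1.   ] j [-0.277  0.333  0.266  1.983 -0.115  0.84   2.104] F [-0.395 -0.95  -0.284] T [ 0.075 -0.027  0.021] 28.15348089093701 0.0
tool mm [-0.717  0.709 40.349] share [-0.001  0.001  0.067]
```

Call:
{"api": "jog_arm", "payload": {
  "commands": [
    [0, 0, 0, -0.001, 0.001, 0.025, 0.305],
    [0, 0, 0, 0, 0, 0.025, 0.305],
    [0, 0, 0, 0, 0, 0.015, 0.305],
    [0, 0, 0, 0, 0, 0, 0.305]
  ]
}}

```text
time_s: 7.3
eef_pos: [503.4, -17.3, 105.1]
eef_rot: [0.751, -3.05, 0.0]
force: [-0.6, 0.2, 0.2]
grip_width: 28.0
grasp_force: 0.0
```

Call:
{"api": "jog_arm", "payload": {
  "commands": [
    [0, 0, 0, 0, 0, 0, 0],
    [0, 0, 0, 0, 0, 0, 0],
    [0, 0, 0, 0, 0, 0, 0],
    [0, 0, 0, 0, 0, 0, 0]
  ],
  "squeeze": 35
}}

```text
time_s: 7.7
eef_pos: [504.5, -18.2, 105.9]
eef_rot: [-0.749, 3.049, -0.003]
force: [1.4, -5.6, -1.6]
grip_width: 18.7
grasp_force: 35.0
```

```bash
python3 g.py 503.6 -18 104
```

```text
t 7.7 pos [504.513 -18.246 105.949] cw -27.613211596120845 tilt [ 0.003 -0.001 -1.   ] j [-0.264  0.388  0.252  2.022 -0.138  0.745  2.124] F [ 1.431 -5.589 -1.627] T [-0.863 -0.486  0.047] 18.726548310549774 34.99530494213104
tool mm [0.698 0.645 1.946] share [0.001 0.001 0.003]
```

Call:
{"api": "jog_arm", "payload": {
  "commands": [
    [0, 0, 0.2, 0, -0.001, 0, 0],
    [0, 0, 0.2, 0, 0, 0, 0],
    [0, 0, 0.2, 0, 0, 0, 0],
    [0, 0, 0.2, 0, 0, 0, 0],
    [0, 0, 0, 0, 0, 0, 0]
  ]
}}

```text
time_s: 8.2
eef_pos: [504.5, -18.0, 105.9]
eef_rot: [-0.127, 3.137, -0.001]
force: [2.2, -3.9, 3.0]
grip_width: 19.0
grasp_force: 35.0
```

```bash
python3 g.py 503.6 -18 104; sleep 0; python3 -c "
from h import *
for i in range(4): manip.get_image('side'); s=manip.read_state(); print(s['ft_torque'].round(3),s['force'].round(1))"
```

```text
t 8.2 pos [504.51  -18.023 105.903] cw -4.6429025928892385 tilt [ 0.002 -0.    -1.   ] j [-0.344  0.395  0.357  2.028 -0.198  0.749  1.786] F [ 2.184 -3.882  3.011] T [-0.58  -0.2   -0.009] 18.968585063550837 34.99820172786713
tool mm [0.91  0.098 1.901] share [0.002 0.    0.003]
[-0.752 -0.191  0.009] [ 1.1 -3.8  5.3]
[-0.784 -0.141 -0.034] [ 1.1 -4.2  6.1]
[-0.826 -0.167 -0.025] [ 0.7 -2.3  7.4]
[-0.748 -0.077 -0.041] [ 1.2 -3.7  6.6]
```

Call:
{"api": "jog_arm", "payload": {
  "commands": [
    [0, 0, 0.2, 0, 0, 0, 0],
    [0, 0, 0.2, 0, 0, 0, 0],
    [0, 0, 0, 0, 0, 0, 0]
  ],
  "squeeze": 40
}}

```text
time_s: 8.7
eef_pos: [504.5, -17.9, 105.8]
eef_rot: [0.185, 3.134, 0.0]
force: [0.8, -3.6, 7.5]
grip_width: 18.7
grasp_force: 40.0
```

```bash
cat > t.py <<'E'
from h import *
L=[]
for i in range(5):
    s=manip.read_state(); L.append(np.r_[s["ft_torque"],s["force"]]); manip.get_image("side")
s=manip.read_state(); L.append(np.r_[s["ft_torque"],s["force"]]); L=np.array(L)
M=R.from_rotvec(s["eef_rot"]).as_matrix(); c=np.arctan2(M[0,1],M[1,1])
print("t %.2f turned %.3f j7 %.2f Tz %.3f"%(s["time_s"],c+0.482,s["joints"][6],L[:,2].mean()),L[:,2].round(3),"F",L[:,3:].mean(0).round(1),s["eef_pos"].round(1),round(s["grip_width"],1))
E
python3 t.py
```

```text
t 8.95 turned 0.597 j7 1.62 Tz -0.058 [-0.095 -0.034 -0.035 -0.071 -0.058 -0.054] F [ 0.4 -3.6  6.9] [504.5 -17.9 105.9] 18.6
```

Call:
{"api": "jog_arm", "payload": {
  "commands": [
    [0, 0, 0.2, 0, 0, 0, 0],
    [0, 0, 0.2, 0, 0, 0, 0],
    [0, 0, 0, 0, 0, 0, 0]
  ]
}}

```text
time_s: 9.25
eef_pos: [504.5, -17.8, 105.8]
eef_rot: [0.497, 3.1, 0.001]
force: [0.1, -3.0, 7.6]
grip_width: 19.1
grasp_force: 40.0
```

```bash
python3 t.py
```

```text
t 9.50 turned 0.796 j7 1.46 Tz -0.058 [-0.016 -0.092 -0.041 -0.05  -0.084 -0.069] F [ 0.3 -2.9  7.2] [504.5 -17.8 105.9] 19.2
```

Call:
{"api": "jog_arm", "payload": {
  "commands": [
    [0, 0, 0.2, 0, 0, 0, 0],
    [0, 0, 0.2, 0, 0, 0, 0],
    [0, 0, 0, 0, 0, 0, 0]
  ]
}}

```text
time_s: 9.8
eef_pos: [504.6, -17.7, 105.8]
eef_rot: [0.804, 3.035, 0.001]
force: [-0.0, -3.3, 8.3]
grip_width: 18.8
grasp_force: 40.0
```

```bash
python3 t.py
```

```text
t 10.05 turned 0.996 j7 1.29 Tz -0.033 [-0.057 -0.013 -0.018 -0.002 -0.035 -0.075] F [ 0.5 -2.5  7.1] [504.6 -17.7 105.9] 19.3
```

Call:
{"api": "jog_arm", "payload": {
  "commands": [
    [0, 0, 0.2, 0, 0, 0, 0],
    [0, 0, 0.2, 0, 0, 0, 0],
    [0, 0, 0, 0, 0, 0, 0]
  ]
}}

```text
time_s: 10.35
eef_pos: [504.7, -17.6, 105.9]
eef_rot: [1.103, 2.939, 0.002]
force: [0.4, -2.5, 6.5]
grip_width: 19.2
grasp_force: 40.0
```

```bash
python3 t.py
```

```text
t 10.60 turned 1.196 j7 1.13 Tz -0.015 [ 0.012  0.014 -0.014 -0.053 -0.017 -0.03 ] F [ 0.6 -2.5  7.2] [504.7 -17.6 105.9] 18.8
```

Call:
{"api": "jog_arm", "payload": {
  "commands": [
    [0, 0, 0.2, 0, 0, 0, 0],
    [0, 0, 0.1, 0, 0, 0, 0],
    [0, 0, 0, 0, 0, 0, 0]
  ]
}}

```text
time_s: 10.9
eef_pos: [504.8, -17.6, 105.8]
eef_rot: [1.317, 2.85, 0.002]
force: [1.3, -1.6, 8.0]
grip_width: 18.8
grasp_force: 40.0
```

```bash
sed -i 's/^M=R/print("jt",s["joint_torque"].round(3))\nM=R/' t.py; python3 t.py
```

```text
jt [-1.1530e+00 -4.7549e+01  6.1130e+00 -2.0088e+01 -4.7400e-01  7.1400e-01
 -3.5000e-02]
t 11.15 turned 1.346 j7 1.01 Tz 0.047 [0.038 0.031 0.074 0.049 0.076 0.014] F [ 1.1 -2.3  7.7] [504.7 -17.6 105.9] 18.6
```

Call:
{"api": "jog_arm", "payload": {
  "commands": [
    [0, 0, 0.1, 0, 0, 0, 0],
    [0, 0, 0.1, 0, 0, 0, 0],
    [0, 0, 0, 0, 0, 0, 0]
  ]
}}

```text
time_s: 11.45
eef_pos: [504.8, -17.5, 105.8]
eef_rot: [1.458, 2.781, 0.002]
force: [0.9, -2.5, 7.6]
grip_width: 19.3
grasp_force: 40.0
```

```bash
python3 t.py
```

```text
jt [ -1.055 -47.359   6.545 -19.923  -0.473   0.779  -0.079]
t 11.70 turned 1.446 j7 0.93 Tz 0.066 [0.046 0.08  0.031 0.108 0.095 0.033] F [ 0.9 -2.5  7.1] [504.8 -17.6 105.9] 18.9
```

Call:
{"api": "jog_arm", "payload": {
  "commands": [
    [0, 0, 0.1, 0, 0, 0, 0],
    [0, 0, 0.06, 0, 0, 0, 0],
    [0, 0, 0, 0, 0, 0, 0]
  ]
}}

```text
time_s: 12.0
eef_pos: [504.9, -17.5, 105.9]
eef_rot: [1.566, 2.721, 0.002]
force: [0.9, -3.6, 8.0]
grip_width: 18.9
grasp_force: 40.0
```

```bash
sed -i 's/s\["force"\]\])/s["force"],s["joint_torque"]]/g; s/s\["joint_torque"\]\]/s["joint_torque"]])/g; s/L\[:,3:\]/L[:,3:6]/; s/print("jt".*/print("j7",L[:,12].mean().round(3),L[:,12].std().round(4))/' t.py; sed -i 's/)\?); manip/); manip/; s/)\?); L=np/); L=np/' t.py; grep append t.py; python3 t.py
```

```text
s=manip.read_state(); L.append(np.r_[s["ft_torque"],s["force"],s["joint_torque"]]); manip.get_image("side")
s=manip.read_state(); L.append(np.r_[s["ft_torque"],s["force"],s["joint_torque"]]); L=np.array(L)
j7 -0.221 0.1555
t 12.25 turned 1.526 j7 0.86 Tz 0.130 [0.169 0.107 0.126 0.134 0.094 0.151] F [ 1.2 -2.4  7. ] [504.9 -17.5 105.9] 19.3
```

```bash
sed -i 's/print("j7".*/print("j7",L[:,12].round(3))/' t.py; python3 t.py
```

```text
j7 [-0.116 -0.116 -0.117 -0.117 -0.117 -0.117]
t 12.50 turned 1.526 j7 0.86 Tz 0.129 [0.151 0.184 0.1   0.103 0.123 0.115] F [ 1.3 -2.4  7. ] [504.9 -17.5 105.9] 19.3
```

Call:
{"api": "jog_arm", "payload": {
  "commands": [
    [0, 0, 0.03, 0, 0, 0, 0]
  ]
}}

```text
time_s: 12.6
eef_pos: [504.9, -17.6, 105.9]
eef_rot: [1.585, 2.71, 0.003]
force: [0.1, -2.6, 6.7]
grip_width: 18.9
grasp_force: 40.0
```

```bash
python3 t.py
```

```text
j7 [ 0.224  0.031 -0.333 -0.219 -0.169 -0.156]
t 12.85 turned 1.541 j7 0.85 Tz 0.135 [0.188 0.182 0.116 0.117 0.111 0.095] F [ 0.9 -2.   6.7] [504.9 -17.5 105.8] 18.9
```

Call:
{"api": "jog_arm", "payload": {
  "commands": [
    [0, 0, 0.012, 0, 0, 0, 0],
    [0, 0, 0.012, 0, 0, 0, 0],
    [0, 0, 0.012, 0, 0, 0, 0]
  ]
}}

```text
time_s: 13.15
eef_pos: [504.9, -17.6, 105.9]
eef_rot: [1.61, 2.695, 0.003]
force: [0.1, -2.1, 6.5]
grip_width: 19.2
grasp_force: 40.0
```

```bash
python3 t.py
```

```text
j7 [-0.127 -0.15  -0.248 -0.198 -0.179 -0.174]
t 13.40 turned 1.559 j7 0.84 Tz 0.181 [0.237 0.187 0.177 0.126 0.191 0.168] F [ 1.  -2.2  7.2] [504.9 -17.6 105.9] 18.8
```

```bash
python3 t.py
```

```text
j7 [-0.174 -0.173 -0.173 -0.173 -0.173 -0.173]
t 13.65 turned 1.559 j7 0.84 Tz 0.175 [0.168 0.184 0.181 0.175 0.176 0.163] F [ 1.2 -2.2  7. ] [504.9 -17.5 105.9] 19.2
```

The knob turns freely, then seats at about 1.3 rad. The holding torque is now about 0.175 N m by both sensors (about 0.2 while moving), which is inside the band. I'm releasing and withdrawing.

Call:
{"api": "jog_arm", "payload": {
  "commands": [
    [0, 0, 0, 0, 0, 0, 0.3],
    [0, 0, 0, 0, 0, 0, 0.3],
    [0, 0, 0, 0, 0, 0, 0.3],
    [0, 0, 0, 0, 0, 0, 0.3]
  ]
}}

```text
time_s: 14.05
eef_pos: [503.2, -17.2, 104.8]
eef_rot: [-1.613, -2.695, 0.0]
force: [-0.2, -0.5, -0.6]
grip_width: 27.3
grasp_force: 0.0
```

```bash
python3 g.py 503.6 -18 104
```

```text
t 14.05 pos [503.216 -17.181 104.75 ] cw 61.82139832592755 tilt [-0.001  0.    -1.   ] j [-0.572  0.445  0.675  2.047 -0.394  0.779  0.833] F [-0.231 -0.47  -0.644] T [-0.092  0.035 -0.023] 27.31975727317422 0.0
tool mm [-0.904 -0.048  0.75 ] share [-0.002 -0.     0.001]
```

Call:
{"api": "jog_arm", "payload": {
  "commands": [
    [0, 0, 0, -0.001, 0, -0.03, 0.3],
    [0, 0, 0, 0, 0, -0.03, 0.3],
    [0, 0, 0, 0, 0, -0.04, 0.3],
    [0, 0, 0, 0, 0, -0.06, 0.35]
  ]
}}

```text
time_s: 14.45
eef_pos: [502.5, -17.8, 200.6]
eef_rot: [-1.613, -2.693, 0.003]
force: [0.3, -0.2, -0.3]
grip_width: 31.1
grasp_force: 0.0
```

Call:
{"api": "jog_arm", "payload": {
  "commands": [
    [0, 0, 0, -0.066, 0.006, 0, 0.4],
    [0, 0, 0, -0.066, 0.006, 0, 0.4],
    [0, 0, 0, -0.066, 0.006, 0, 0.4],
    [0, 0, 0.26, 0, 0, 0, 0.4],
    [0, 0, 0.26, 0, 0, 0, 0.4]
  ]
}}

```text
time_s: 14.95
eef_pos: [569.3, -119.6, 200.6]
eef_rot: [-1.96, -2.455, 0.001]
force: [0.4, 0.8, -0.2]
grip_width: 36.6
grasp_force: 0.0
```

Call:
{"api": "jog_arm", "payload": {
  "commands": [
    [0, 0, 0.26, 0, 0, 0, 0.4],
    [0, 0, 0, 0, 0, 0, 0.4]
  ]
}}

```text
time_s: 15.15
eef_pos: [569.2, -117.5, 200.5]
eef_rot: [-2.108, -2.328, 0.001]
force: [0.4, 0.6, -0.6]
grip_width: 36.8
grasp_force: 0.0
```

```bash
python3 - <<'E'
from h import *
b,d=manip.get_image("side"); b=b[150:220,200:310]
cv2.imwrite("pics/c4.png",cv2.resize(b,None,fx=7,fy=7,interpolation=cv2.INTER_CUBIC)[:,:,::-1])
print("tab",(proj("side",[568.9,-116.3,150])-[200,150])*7)
E
python3 g.py 568.9 -116.3 142.5
```

```text
tab [389.70600835  54.71819455]
t 15.2 pos [ 569.183 -117.476  200.598] cw 84.04013617763411 tilt [-0.001 -0.    -1.   ] j [-0.474  0.483  0.856  1.764 -0.408  1.083  0.625] F [ 0.115  0.31  -0.632] T [-0.066  0.027  0.008] 36.92961346805478 0.0
tool mm [ 1.21  -0.113 58.098] share [ 0.002 -0.     0.097]
```

View pics/c4.png

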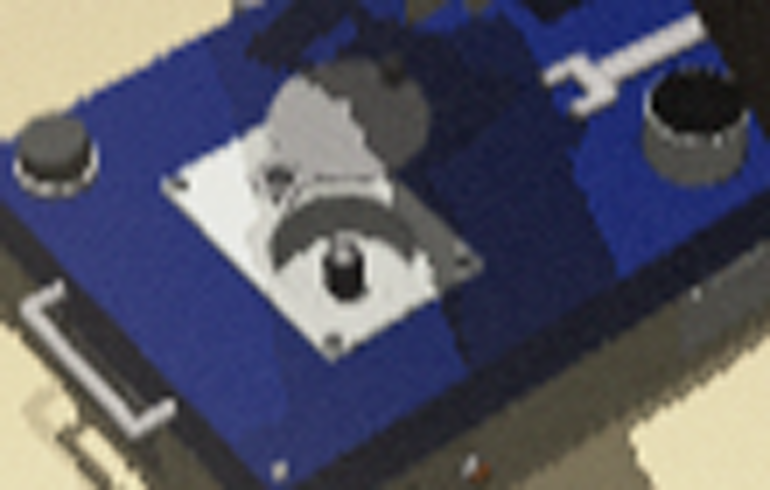

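The crop shows the open well, with the tab at about (393, 62), close to the expected position. I'm descending to grip it.

Call:
{"api": "jog_arm", "payload": {
  "commands": [
    [0, 0, 0, 0.002, 0, 0.04, 0.4],
    [0, 0, 0, 0, 0, 0.035, 0.4],
    [0, 0, 0, 0, 0, 0.021, 0.4],
    [0, 0, 0, 0, 0, 0, 0.4]
  ]
}}

```text
time_s: 15.6
eef_pos: [568.2, -116.0, 141.9]
eef_rot: [-2.102, -2.331, 0.002]
force: [0.0, -0.1, 0.3]
grip_width: 36.5
grasp_force: 0.0
```

Call:
{"api": "jog_arm", "payload": {
  "commands": [
    [0, 0, 0, 0, 0, 0, 0],
    [0, 0, 0, 0, 0, 0, 0],
    [0, 0, 0, 0, 0, 0, 0],
    [0, 0, 0, 0, 0, 0, 0],
    [0, 0, 0, 0, 0, 0, 0]
  ],
  "squeeze": 12
}}

```text
time_s: 16.1
eef_pos: [569.5, -116.7, 143.9]
eef_rot: [2.106, 2.33, 0.001]
force: [0.7, 0.1, 4.7]
grip_width: 11.0
grasp_force: 12.0
```

```bash
python3 g.py; python3 a.py
```

```text
t 16.1 pos [ 569.514 -116.694  143.926] cw 84.21053819552837 tilt [ 0.001 -0.    -1.   ] j [-0.438  0.544  0.808  1.829 -0.471  0.971  0.673] F [0.711 0.052 4.704] T [-0.127  0.175  0.028] 11.034785134593307 12.000929564237595
r 92.27212792602374 cover 1.806804330957255
```

Call:
{"api": "jog_arm", "payload": {
  "commands": [
    [0, 0, 0.24, 0.0011, -0.0184, 0, 0],
    [0, 0, 0.24, 0.0011, -0.0184, 0, 0],
    [0, 0, 0.24, 0.0011, -0.0184, 0, 0],
    [0, 0, 0.24, 0.0011, -0.0184, 0, 0],
    [0, 0, 0.24, 0.0011, -0.0184, 0, 0]
  ]
}}

```text
time_s: 16.6
eef_pos: [516.3, -105.8, 143.9]
eef_rot: [2.704, 1.597, 0.003]
force: [1.8, 1.0, 3.5]
grip_width: 10.9
grasp_force: 12.0
```

```bash
python3 g.py; python3 a.py
```

```text
t 16.6 pos [ 516.292 -105.782  143.931] cw 118.87779184344804 tilt [ 0.002 -0.    -1.   ] j [-0.605  0.524  1.015  1.968 -0.55   0.952  0.18 ] F [1.762 0.951 3.468] T [ 0.135 -0.382 -0.005] 10.859227407358077 11.998879462480545
r 91.47073847450532 cover 1.206535809280632
```

Call:
{"api": "jog_arm", "payload": {
  "commands": [
    [0, 0, 0, 0.001, -0.0184, 0, 0],
    [0, 0, 0, 0.0032, -0.0182, 0, 0],
    [0, 0, 0, 0.0054, -0.0177, 0, 0],
    [0, 0, 0, 0.0073, -0.017, 0, 0],
    [0, 0, 0, 0.0093, -0.016, 0, 0]
  ]
}}

```text
time_s: 17.1
eef_pos: [476.9, -66.4, 143.5]
eef_rot: [2.7, 1.606, 0.001]
force: [2.1, -2.2, 2.6]
grip_width: 11.3
grasp_force: 12.0
```

Call:
{"api": "jog_arm", "payload": {
  "commands": [
    [0, 0, 0, 0.0111, -0.0148, 0, 0],
    [0, 0, 0, 0.0128, -0.0134, 0, 0],
    [0, 0, 0, 0.0142, -0.0118, 0, 0],
    [0, 0, 0, 0.0154, -0.0101, 0, 0]
  ]
}}

```text
time_s: 17.5
eef_pos: [466.6, -23.5, 143.5]
eef_rot: [2.7, 1.605, 0.002]
force: [5.5, -2.1, 0.0]
grip_width: 11.2
grasp_force: 12.0
```

```bash
python3 g.py 467.9 -13.6 143.9; python3 a.py
```

```text
t 17.5 pos [466.554 -23.545 143.523] cw 118.53291782660963 tilt [ 0.001  0.    -1.   ] j [-0.867  0.437  1.091  2.106 -0.506  0.888  0.021] F [ 5.522 -2.145  0.014] T [-0.744 -1.296 -0.124] 11.175698081055833 12.000149488449097
tool mm [ 9.381 -3.567 -0.375] share [ 0.016 -0.006 -0.001]
r 92.65760252464143 cover 0.10830109292734362
```

Call:
{"api": "jog_arm", "payload": {
  "commands": [
    [0, 0, 0, 0.009, -0.004, 0, 0],
    [0, 0, 0, 0.007, -0.003, 0, 0],
    [0, 0, 0, 0.004, -0.001, 0, 0],
    [0, 0, 0, 0, 0, 0, 0],
    [0, 0, 0, 0, 0, 0, 0]
  ]
}}

```text
time_s: 18.0
eef_pos: [467.9, -15.7, 143.6]
eef_rot: [2.698, 1.597, -0.003]
force: [2.9, -20.2, 0.1]
grip_width: 11.4
grasp_force: 12.0
```

```bash
python3 g.py 467.9 -13.6 143.9; python3 a.py
```

```text
t 18.0 pos [467.947 -15.746 143.568] cw 118.75700298113534 tilt [ 0.001 -0.006 -1.   ] j [-0.89   0.442  1.097  2.104 -0.505  0.888 -0.002] F [  2.947 -20.187   0.134] T [-4.239 -0.421 -0.063] 11.438006875159735 12.001003101468086
tool mm [ 1.857 -1.073 -0.345] share [ 0.003 -0.002 -0.001]
r 91.72072415240856 cover 0.022939703900239083
```

Call:
{"api": "jog_arm", "payload": {
  "commands": [
    [0, 0, 0, 0, 0, 0, 0.35],
    [0, 0, 0, 0, 0, 0, 0.35],
    [0, 0, 0, 0, 0, 0, 0.35],
    [0, 0, 0, 0, 0, -0.03, 0.35],
    [0, 0, 0, 0, 0, -0.05, 0.35]
  ]
}}

```text
time_s: 18.5
eef_pos: [466.0, -10.7, 190.5]
eef_rot: [-2.699, -1.604, 0.006]
force: [0.9, -0.3, 0.2]
grip_width: 32.4
grasp_force: 0.0
```

Call:
{"api": "jog_arm", "payload": {
  "commands": [
    [0, 0, 0, 0, 0, -0.07, 0.35],
    [0, 0, 0, 0, 0, -0.07, 0.35],
    [0, 0, 0, 0.08, 0, -0.02, 0.35],
    [0, 0, 0, 0.08, 0, 0, 0.35],
    [0, 0, 0, 0.08, 0, 0, 0.35]
  ]
}}

```text
time_s: 19.0
eef_pos: [537.0, 117.9, 287.8]
eef_rot: [-2.698, -1.605, -0.002]
force: [0.6, 0.5, 0.9]
grip_width: 32.0
grasp_force: 0.0
```

Call:
{"api": "jog_arm", "payload": {
  "commands": [
    [0, 0, 0, 0.08, 0, 0, 0.35],
    [0, 0, 0, 0.08, 0, 0, 0.35],
    [0, 0, 0, 0, 0, 0, 0.35]
  ]
}}

```text
time_s: 19.3
eef_pos: [583.1, 207.8, 284.9]
eef_rot: [-2.692, -1.618, 0.003]
force: [-0.2, 0.9, -1.2]
grip_width: 31.9
grasp_force: 0.0
```

```bash
python3 m.py >/dev/null
python3 - <<'E'
from h import *
b=manip.get_image("side")[0][140:220,190:310]; a=manip.get_image("top")[0][135:240,205:300]
f=lambda x,h:cv2.resize(x,(395,h),interpolation=cv2.INTER_CUBIC)
cv2.imwrite("pics/c5.png",np.hstack([f(a,430),f(b,430)])[:,:,::-1])
E
python3 g.py
```

```text
t 19.6 pos [582.211 198.092 287.605] cw 118.69713303757801 tilt [-0.     0.001 -1.   ] j [-1.091  0.547  1.1    1.563 -0.497  1.34  -0.435] F [-0.188  0.114 -0.25 ] T [-0.141  0.063  0.003] 32.07633579910757 0.0
```

View pics/c5.png

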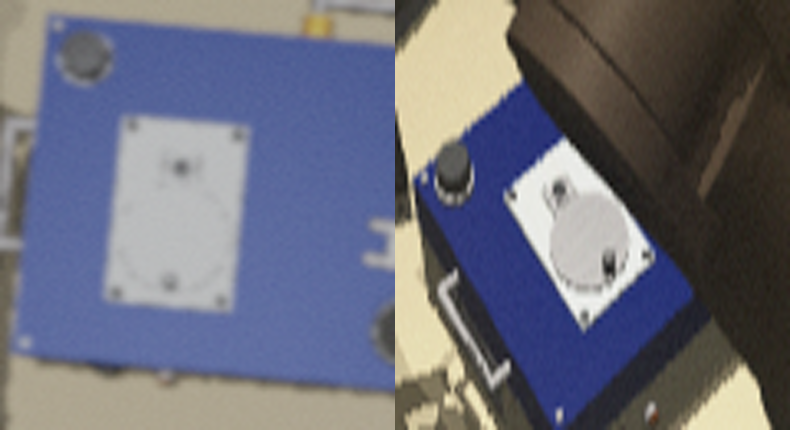

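The top view (left) shows the tab at crop px (170, 282), the same place as at the start to within a fraction of a pixel, so the cover is shut and the robot is clear. I'm handing in.

```bash
python3 -c "
from station import manip; print(manip.sign_off())"
```

```text
the job is handed in; nothing more can be done
None
```

The job is handed in: I swung the dust cover aside, turned the release knob clockwise onto its seat, snug at about 0.18–0.2 N m, and swung the cover fully shut again, with nothing else touched as far as I could tell.

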